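# Seat a lens-stand backplate and hold its lock turned

### The arm

A 6-joint arm with a two-finger parallel gripper is mounted at the origin on the work surface. World frame = base frame: x ahead of the robot, y to its left, z up, the work surface at z = 0. Lengths are in m, angles in degrees, forces in N, time in s.
With the tool pointing down it reaches from about 0.25 to 0.725 m from the base axis. Payload 9.7 kg.
Tool frame: the origin (TCP) lies at the very end of the fingers, on their centre line; the grasp point (between the pads) lies 19 mm behind it; y points along the fingers, x is the direction in which the jaws open and shut, and the axes are right-handed (so a half turn about y gives the same grasp; the last joint's range is limited). The gripper opens to 85 mm and grips with 20 to 120 N. Pads are 22 mm wide; open, the fingers measure 114 mm over their backs; the gripper's body (76 mm by 85 mm) begins 54 mm behind the grasp point. The pads swing forward as they close: fully open they stand 13 mm farther back than shut.
Start: joints at [68.354, 4.979, 10.078, 95.1, 0, 90], TCP at [0.203, 0.511, 0.202] pointing down, gripper open.
Joint ranges: [-179.16, 179.16], [-48.56, 103.87], [-65.8, 70.77], [-126.05, 130.52], [-82.76, 87.17], [-180, 180]. Speed limits (degrees/s): [127.2, 127.2, 147.25, 180, 180, 180].

### API

Orientations are given as [roll, pitch, yaw] about the fixed x, y, z axes, in that order (R = Rz(yaw) Ry(pitch) Rx(roll)).
In Python, from workcell import bot gives the robot as it stands.
- The arm moves only by the shell command python3 -m jog 'ROWS' [FORCE]. ROWS is JSON, a list of rows, each a list of 7 numbers: the closure, from 0 (fully open) to 1 (shut), then the shift along the world's x, y, z in units of 25 mm (1.0 is 25 mm), then the turn, a rotation vector about the world's x, y, z in units of 5 degrees (1.0 is 5 degrees). A call has 1 to 5 rows; each row is the pose to reach, as a shift and turn from the pose commanded when the call began; what a row does not reach only later rows make up. A row lasts 1/10 s, in which the tool goes at most 50 mm and 8.59 degrees, less where a joint would pass 70% of its speed; a pose out of reach is approached as far as the arm can. A call with a gripper value outside its range is refused whole. The fingers move at their own pace and stop on an object; FORCE is the grip in N (left out, the last holds). Time passes only in rows, so rows that repeat a pose let the fingers close. It gives the time, the measured TCP pose, the force and the opening at its end, in the units of the state.
- bot.get_obs(): the state, without advancing time (a new reading comes with each control period).
- bot.camera(name): name is "scene" or "top" or "wrist"; returns (picture, depth): 384x512x3 uint8, red, green, blue; 384x512 float32, m along the optical axis (not along the pixel's ray), 0 where there is no reading.
- bot.camera_model(name): a dict with "fx", "fy", "cx", "cy" (pixels), "k1" (the pictures are not rectified: a ray, as slopes to the right and down, at radius r is drawn at 1 + k1 r^2 times it, then the intrinsics apply), "rvec" (rotation vector, rad) and "tvec" (3), from world to camera coordinates, as OpenCV has them; the wrist camera has in their place "tool_from_camera" (4x4, takes a point from camera to tool coordinates, whose origin is the TCP and whose axes are the tool frame's). Camera axes: x right, y down, z forward; pixel columns grow to the right and rows downward; lengths in m; the calibration is good to about 2 mm. A picture is of the moment at which its call begins: read the wrist's pose just before it. camera_model takes no time and is no camera call.
- bot.job_done(): hands the job in, once; it reports no verdict.
Trained networks look in the newest picture that a camera, given by its name, has taken for a name from the list of things; names that differ only in an ending like _2 or _b are one class to them, and where a whole thing is asked for, a point or a joint stands for the part that bears it (a point fixed in the world has none). Each returns a list of dicts, best first, with "conf" (0 to 1); they miss things now and then, are a little off and sometimes report something else, mostly with a low value. They report only what shows in the picture. A call takes as long as a camera call. They do not tell look-alikes from the thing itself.
- bot.regions_of(camera, label): "pixels" (384x512 bool, what is visible of it) and "point" ([row, column] in pixels, amid what is visible of it).
The state is a dict: "time": time; "q": joint angles; "qd": joint speeds; "joint_efforts": joint torques, N m; "ee_pos": TCP position; "tcp_rot": TCP orientation; "wrist_force": force on the tool from outside, world axes, zero at the start; "torque": the same for the moment, N m; "opening": finger opening in m.
Only numpy, scipy, OpenCV 4.12 (cv2) and the standard library are available. Lean on these libraries where they do the work, as an engineer would, in place of code of your own. Each camera call takes 0.05 s, during which the arm holds its last target. There are 200 camera calls.

### The job

Lower the aluminium backplate over the two locating pins of the lens-stand base, keeping hold of it until it rests flush, then let go of it. Take the key from the slotted cap holder, push it through the plate's middle hole fully home into the lock cylinder (wiggle it past the sticky pins if it catches), turn it a quarter turn clockwise seen from above to its stop, and finish still gripping the key and holding it turned against the return spring. Do not shift or tip the vase, teleconverter and lens mount cap standing near by.

Things in the scene. Friction and masses are not known exactly. Their poses are not given: they have to be found in the camera images.
- base: Fixed dark steel lens-stand base: block 130 x 54 x 40 mm (x, y, z), origin at the centre of its underside. Two 8 mm steel locating pins with tapered tips stand on the top face at x = -44 and +44 mm, y = 0, rising 14 mm above it. The lock cylinder sits in the middle of the top face. A latch housing stands at the +x end: x = 66 to 92 mm, y = -22 to 22 mm, 64 mm high.
- plate: Loose aluminium backplate 120 x 60 x 8 mm (x, y, z), about 140 g, origin at the centre of its underside. Through holes: two of 10.5 mm at x = -44 and +44 mm, y = 0, for the pins; one of 30 mm in the middle for the key. Fits either way round. Starts on the cork rest, underside 20 mm above the table. Seated, its underside is 40 mm above the base's origin, x axis along the base's x axis.
- rest: Fixed cork block 90 x 44 x 20 mm (x, y, z) carrying the plate, which overhangs it by about 8 mm on the long sides; origin at the centre of its underside.
- holder: Fixed grey plastic slotted cap holder, 120 x 50 x 42 mm (x, y, z), origin at the centre of its underside. The key stands upright in its middle slot (19.5 x 7.5 mm, long side along x, 34 mm deep). There are slots across it at x = -44 and +44 mm; a black lens cap stands in the one at +44 mm, rising 5 mm above the holder's top.
- key: Loose chunky key, about 45 g, upright, the same after half a turn about z. Origin at the blade's tip (bottom), on the centre line; z up the key, x along its width, y through its thickness. Steel blade 18 mm wide, 6 mm thick, z = 0 to 38 mm, rounded nose; black plastic head 26 mm wide, 9 mm thick, z = 38 to 78 mm. In the holder its tip is 8 mm above the table.
- slot_mouth (a point): Centre of the lock slot's mouth, on the brass cylinder's axis in the base's top face (40 mm above the base's origin). It turns with the cylinder: x along the slot's length, y across it. Slot 20.5 x 7.5 mm (x, y) with a 2 mm chamfer round the mouth, 28 mm deep.
- slot_floor (a point): Centre of the slot's floor, 28 mm below slot_mouth, same axes. The key's tip stands here when fully home; its head is then 2 mm above the seated plate's top. Two sticky spring pins bulge 2.5 mm into the slot from its long walls, 18 and 10 mm above the floor; they yield to roughly 5 to 10 N of push.
- lock (a joint): Angle of the lock cylinder, rad: 0 at rest (slot along the base's x axis), growing clockwise seen from above to a stop at 1.571. A spring turns it back, 0.02 N m at 0 to 0.1 N m at the stop. The key has about 0.09 rad of play in the slot. As it turns, a latch tongue slides 13 mm out of the housing over the plate's edge.
- vase: Empty white ceramic bud vase, 56 mm wide, 105 mm high, loose on the table beyond the work; origin at the centre of its underside. Leave alone.
- teleconverter: Aluminium teleconverter, a disc 68 mm wide and 30 mm high, loose on the table beyond the work; origin at the centre of its underside. Leave alone.
- mount_cap: Steel lens mount cap, a disc 60 mm wide and 12 mm high, loose on the table beyond the base; origin at the centre of its underside. Leave alone.
Things that resemble listed ones, but are neither listed nor needed, are in the scene too. Leave any turquoise look-alike of the base alone. Of the things that look like the plate, the larger one is meant.

How it is judged:
By the outcome, as a careful person would: the job done as asked, in the order asked, and still so for the second after the job is handed in, while the arm keeps its last pose, push and grip.
It also fails if it takes over 64 s, if anything falls off the work surface, if the arm or the gripper's body presses on something with over 40 N, if the wrist force passes 120 N, or if a joint passes its speed limit or range.

## Working session

There is one attempt and no reset: what is moved stays moved. The work goes in short steps, Python scripts to look and compute and a shell command to move; the robot and the scene stay as the last step left them, time stands still between calls to the robot, and variables do not carry over. Pictures are saved under pics/ and viewed, about 8 in all and at most 12, crops included, and the job is handed in when it is done.

```bash
ls; mkdir -p pics; python3 - <<'E'
from workcell import bot
import cv2,numpy as np
print(bot.get_obs())
a,d=bot.camera("scene");t,d2=bot.camera("top")
np.savez('c0.npz',a=a,d=d,t=t,d2=d2)
for n in("scene","top","wrist"):print(n,bot.camera_model(n))
cv2.imwrite('pics/top0.png',cv2.resize(t[:,:,::-1],(800,600)))
cv2.imwrite('pics/scene0.png',cv2.resize(a[:,:,::-1],(800,600)))
E
```

```text
pics
{'time': 0.0, 'q': array([6.83547141e+01, 5.01144537e+00, 1.00352267e+01, 9.51001707e+01,
       2.31413582e-04, 8.99990901e+01]), 'qd': array([-0.03252464,  0.03421347,  0.02350772,  0.0620985 , -0.03809651,
        0.01456394]), 'joint_efforts': array([-2.57273787e-03, -5.20389926e+01,  4.64797425e+01,  1.64941692e-02,
       -1.49010075e-04,  1.37696393e-06]), 'ee_pos': array([0.20277261, 0.51096829, 0.20128671]), 'tcp_rot': array([-8.99997674e+01,  7.63893381e-02,  6.83556240e+01]), 'wrist_force': array([-0.24226458, -0.31609542,  0.22578802]), 'torque': array([ 0.01083645, -0.0469194 , -0.05064501]), 'opening': 0.08512556705310645}
scene {'fx': 369.1650392999373, 'fy': 369.1650392999373, 'cx': 247.91610933318563, 'cy': 190.12458326693957, 'k1': 0.0184175786491966, 'rvec': array([ 1.93977452,  1.07296388, -0.59048714]), 'tvec': array([-0.35401546, -0.18352407,  1.37808546])}
top {'fx': 395.5724033467902, 'fy': 395.5724033467902, 'cx': 252.37646116972314, 'cy': 190.41258466919007, 'k1': -0.05321085822312848, 'rvec': array([ 2.16594138, -2.18063191,  0.07957701]), 'tvec': array([0.08280262, 0.56954168, 1.03725792])}
wrist {'fx': 324.3913742125649, 'fy': 324.3913742125649, 'cx': 253.69688013090007, 'cy': 194.24605720703252, 'k1': 0.01986012980860679, 'tool_from_camera': array([[ 9.99999441e-01,  7.92852582e-04, -6.99993007e-04,
        -4.77979636e-04],
       [ 9.06357838e-04, -3.01312664e-01,  9.53524964e-01,
        -1.71771093e-01],
       [ 5.45087972e-04, -9.53525065e-01, -3.01313214e-01,
         7.70270044e-02],
       [ 0.00000000e+00,  0.00000000e+00,  0.00000000e+00,
         1.00000000e+00]])}
```

View pics/top0.png

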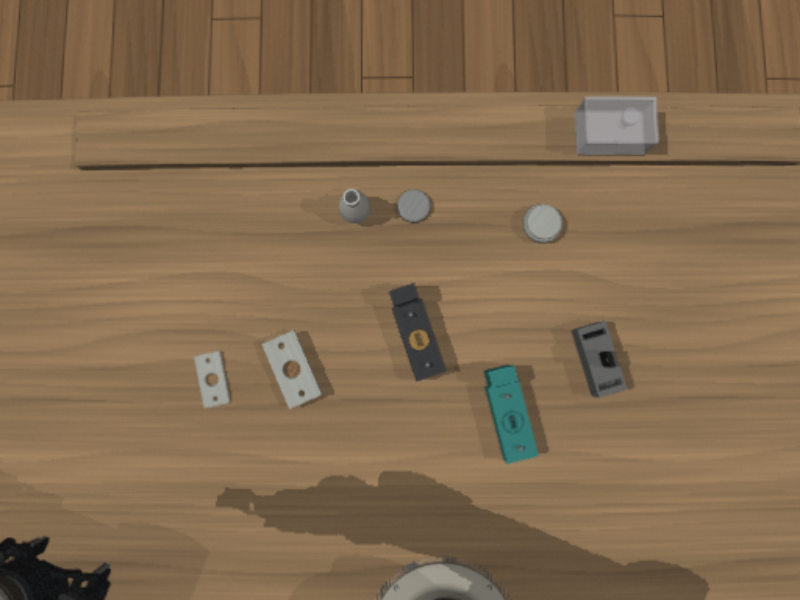

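View pics/scene0.png

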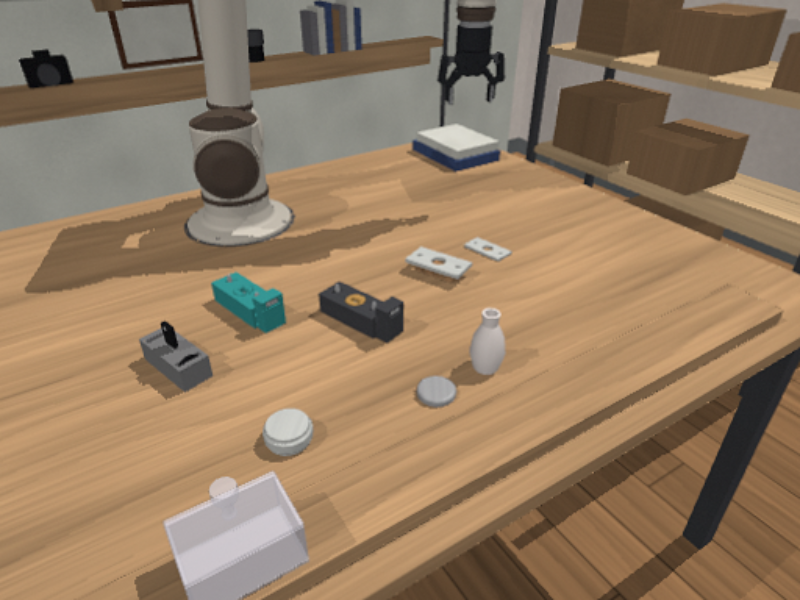

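Top view (800x600 scale): plate (292,370), base (417,335) with the housing on the far end, holder and key (600,360). The smaller plate (212,380) and the turquoise base are decoys.

```bash
cat > h.py <<'E'
from workcell import bot
import cv2,numpy as np
from scipy.spatial.transform import Rotation as R
def cam(n,obs=None):
    m=bot.camera_model(n);K=np.array([[m['fx'],0,m['cx']],[0,m['fy'],m['cy']],[0,0,1]])
    if n=='wrist':
        T=np.eye(4);T[:3,:3]=R.from_euler('xyz',obs['tcp_rot'],degrees=True).as_matrix();T[:3,3]=obs['ee_pos']
        T=T@m['tool_from_camera']
    else:
        T=np.eye(4);T[:3,:3]=cv2.Rodrigues(m['rvec'])[0];T[:3,3]=m['tvec'];T=np.linalg.inv(T)
    return K,np.array([m['k1'],0,0,0,0.]),T
def cloud(n,d,obs=None):
    K,D,T=cam(n,obs);v,u=np.mgrid[:384,:512]
    p=cv2.undistortPoints(np.stack([u,v],-1).reshape(-1,1,2).astype(float),K,D).reshape(384,512,2)
    P=np.dstack([p[...,0]*d,p[...,1]*d,d]);return P@T[:3,:3].T+T[:3,3]
def onplane(n,uv,z,obs=None):
    K,D,T=cam(n,obs);p=cv2.undistortPoints(np.array(uv,float).reshape(-1,1,2),K,D).reshape(-1,2)
    r=np.c_[p,np.ones(len(p))]@T[:3,:3].T;s=(z-T[2,3])/r[:,2];return T[:3,3]+r*s[:,None]
def project(n,P,obs=None):
    K,D,T=cam(n,obs);Q=np.linalg.inv(T);return cv2.projectPoints(np.array(P,float).reshape(-1,1,3),cv2.Rodrigues(Q[:3,:3])[0],Q[:3,3],K,D)[0].reshape(-1,2)
def rect(P,mask):
    m=cv2.morphologyEx(mask.astype(np.uint8),cv2.MORPH_OPEN,np.ones((2,2)))
    (c,s,a)=cv2.minAreaRect((P[m>0][:,:2]*1000).astype(np.float32))
    if s[0]<s[1]:s=s[::-1];a+=90
    return np.round(c,1),np.round(s,1),round((a+90)%180-90,1)
E
python3 - <<'E'
from h import *
z=np.load('c0.npz');P=cloud('top',z['d2'])
def box(u0,v0,u1,v1,zl,zh):
    m=np.zeros((384,512),bool);m[int(v0*.64):int(v1*.64),int(u0*.64):int(u1*.64)]=1
    return m&(P[...,2]>zl)&(P[...,2]<zh)&(z['d2']>0)
for n,b in dict(plate=(250,320,335,420,.02,.04),small=(185,340,240,420,.004,.05),base=(380,275,455,390,.03,.05),house=(380,275,455,390,.056,.075),holder=(560,310,640,405,.034,.05),key=(560,310,640,405,.065,.1)).items():
    m=box(*b);print(n,m.sum(),np.median(P[m][:,2]),*rect(P,m))
bu=box(120,430,250,480,-.1,.1);print('table z',np.median(P[bu][:,2]))
bot.camera('top')
for l in('plate','base','holder','key'):
    for r in bot.regions_of('top',l)[:3]:
        q=r['pixels'];print(l,r['conf'],r['point'],*(rect(P,q)),np.median(P[q],0).round(4))
E
```

```text
plate 988 0.02765139402231076 [476.2 184.7] [217.8 120.6] -66.3
small 442 0.006185002985033106 [464.1 246.4] [355.2  93.1] -76.5
base 982 0.03973763853303869 [495.   38.5] [134.6  64.4] 18.6
house 172 0.06368717040380534 [572.5  59.7] [47.3 26.3] -71.1
holder 771 0.04165189777280576 [ 441.3 -131.1] [385.2 126.8] -83.1
key 62 0.08369532558989395 [ 475.5 -113.7] [362.2  25.2] 84.3
table z 0.00015706492879896672
plate 0.8 [242.6, 131.7] [441.  244.4] [358.5  94.2] -85.5 [0.4301 0.3988 0.0057]
plate 0.58 [242.7, 181.8] [476.7 183.7] [215.1 119.5] -65.8 [0.4451 0.2559 0.0278]
base 0.74 [215.1, 266.4] [506.4  42. ] [161.9  65.7] 19.8 [0.5064 0.043  0.04  ]
holder 0.66 [230.2, 385.2] [ 441.4 -129.9] [382.9 126.4] -83.1 [ 0.4605 -0.2611  0.0409]
key 0.51 [229.4, 391.7] [ 475.3 -113.7] [362.2  25.2] 84.2 [ 0.4624 -0.2658  0.0793]
```

```bash
cat >> h.py <<'E'
def fit(n,mask,z,obs=None):
    "min-area rectangle (mm) of the biggest blob in mask, laid on plane z"
    m=cv2.morphologyEx(mask.astype(np.uint8),cv2.MORPH_OPEN,np.ones((3,3)))
    k,l,s,_=cv2.connectedComponentsWithStats(m);m=l==1+s[1:,4].argmax()
    v,u=np.nonzero(m);Q=onplane(n,np.c_[u,v],z,obs)[:,:2]*1000
    c,s,a=cv2.minAreaRect(Q.astype(np.float32))
    if s[0]<s[1]:s=s[::-1];a+=90
    return np.round(c,1),np.round(s,1),round((a+90)%180-90,1)
E
python3 - <<'E'
from h import *
z=np.load('c0.npz');P=cloud('top',z['d2'])
def box(u0,v0,u1,v1,zl,zh):
    m=np.zeros((384,512),bool);m[int(v0*.64):int(v1*.64),int(u0*.64):int(u1*.64)]=1
    return m&(P[...,2]>zl)&(P[...,2]<zh)&(z['d2']>0)
for n,b in dict(plate=(250,320,335,420,.02,.04,.028),base=(380,275,455,390,.034,.046,.04),house=(380,275,455,390,.058,.072,.064),holder=(560,310,640,405,.036,.05,.042),key=(560,310,640,405,.075,.1,.086)).items():
    print(n,*fit('top',box(*b[:6]),b[6]))
E
```

```text
plate [449.3 255.4] [120.2  61.4] 23.7
base [499.1  38.8] [131.2  53.9] 18.6
house [573.1  63.6] [43.4 24.6] -71.9
holder [ 454.3 -270.3] [101.2  52.9] 17.5
key [ 462.5 -267.1] [26.8 11.3] 16.9
```

```bash
python3 -m jog '[[0,2,-2,0,0,0,1.7],[0,4,-4,-0.5,0,0,3.4],[0,6,-6,-1,0,0,5.1],[0,8,-8,-1.5,0,0,6.8],[0,9.84,-10.2,-2,0,0,8.5]]'; python3 -m jog '[[0,0,0,0,0,0,0.56],[0,0,0,0,0,0,0.56]]'
python3 - <<'E'
from h import *
o=bot.get_obs();print(o['ee_pos'],o['tcp_rot'],o['time'])
a,d=bot.camera('wrist');np.savez('w1.npz',a=a,d=d)
P=cloud('wrist',d,o)
m=(P[...,2]>.021)&(P[...,2]<.036)&(d>0)
print(fit('wrist',m,.028,o), np.median(P[m][:,2]))
cv2.imwrite('pics/w1.png',a[:,:,::-1])
E
```

```text
time: 0.85
ee_pos: [0.3621, 0.3503, 0.1739]
tcp_rot: [-90.0, -0.0, 107.6]
wrist_force: [-0.0, 0.7, 0.6]
opening: 0.085
time: 1.05
ee_pos: [0.3617, 0.3506, 0.174]
tcp_rot: [-90.0, 0.0, 109.9]
wrist_force: [-0.3, 0.5, -0.1]
opening: 0.0852
[0.36174615 0.35064829 0.17399535] [-8.99855634e+01  1.90145571e-04  1.09927323e+02] 1.05
(array([448.5, 255.7]), array([120.8,  62.1]), 23.9) 0.027928910359275194
```

View pics/w1.png

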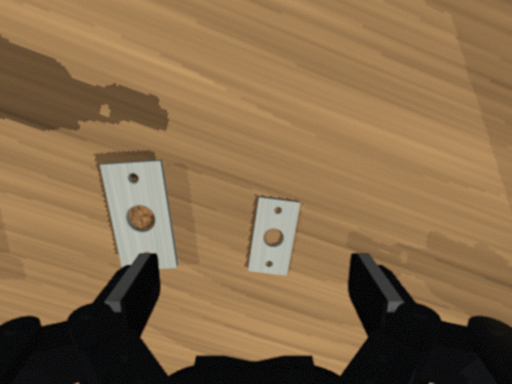

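The large plate shows at (140,215) and the small decoy at (273,235). The rectangle fit agrees with the top camera.

```bash
python3 -m jog '[[0,1.2,-1.3,0,0,0,0.3],[0,2.4,-2.6,0,0,0,0.6],[0,3.47,-3.8,0,0,0,0.78],[0,3.47,-3.8,0,0,0,0.78],[0,3.47,-3.8,-2,0,0,0.78]]'; python3 -m jog '[[0,0,0,-1,0,0,0],[0,0,0,-1,0,0,0]]'
python3 - <<'E'
from h import *
o=bot.get_obs();print(o['ee_pos'],o['tcp_rot'],o['time'])
a,d=bot.camera('wrist')
P=cloud('wrist',d,o)
m=(P[...,2]>.021)&(P[...,2]<.036)&(d>0)&(np.hypot(P[...,0]-.449,P[...,1]-.256)<.08)
print(fit('wrist',m,.028,o), np.median(P[m][:,2]))
cv2.imwrite('pics/w2.png',a[:,:,::-1])
E
```

```text
time: 1.6
ee_pos: [0.4509, 0.2585, 0.1295]
tcp_rot: [-90.6, -0.1, 113.8]
wrist_force: [0.2, 0.0, 0.3]
opening: 0.0853
time: 1.8
ee_pos: [0.4454, 0.2567, 0.0956]
tcp_rot: [-89.7, 0.0, 113.9]
wrist_force: [-0.4, 0.0, 1.0]
opening: 0.0856
[0.44541939 0.25665012 0.09563653] [-8.96655312e+01  2.06177835e-02  1.13941002e+02] 1.8
(array([449.2, 254.6]), array([120.4,  59.9]), 23.7) 0.027839569333847902
```

View pics/w2.png

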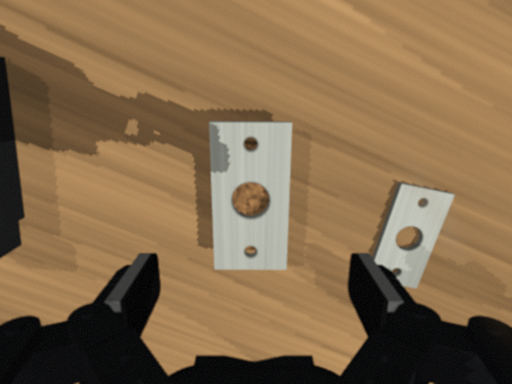

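```bash
python3 -m jog '[[0,0,0,-1,0,0,0],[0,0,0,-2,0,0,0],[0,0,0,-2.5,0,0,0],[0,0,0,-2.5,0,0,0],[0,0,0,-2.5,0,0,0]]'; python3 -m jog '[[0,0,0,0,0,0,0],[0,0,0,0,0,0,0]]'
```

```text
time: 2.35
ee_pos: [0.4483, 0.2573, 0.0382]
tcp_rot: [-90.1, -0.0, 114.0]
wrist_force: [0.3, 1.4, 0.8]
opening: 0.0855
time: 2.55
ee_pos: [0.4485, 0.257, 0.0379]
tcp_rot: [-90.1, -0.0, 113.9]
wrist_force: [-0.8, 0.2, -0.5]
opening: 0.0852
```

```bash
python3 -m jog '[[0,0.02,-0.08,-0.5,0,0,0],[0,0.02,-0.08,-1,0,0,0],[0,0.02,-0.08,-1.36,0,0,0],[0,0.02,-0.08,-1.36,0,0,0],[1,0.02,-0.08,-1.36,0,0,0]]' 60; python3 -m jog '[[1,0,0,0,0,0,0],[1,0,0,0,0,0,0],[1,0,0,0,0,0,0],[1,0,0,0,0,0,0],[1,0,0,0,0,0,0]]';python3 -m jog '[[1,0,0,0,0,0,0],[1,0,0,0,0,0,0],[1,0,0,0,0,0,0],[1,0,0,0,0,0,0],[1,0,0,0,0,0,0]]'
```

```text
time: 3.05
ee_pos: [0.448, 0.2545, 0.0022]
tcp_rot: [-89.9, 0.0, 113.9]
wrist_force: [-0.0, -0.3, -0.1]
opening: 0.0735
time: 3.55
ee_pos: [0.4484, 0.2547, 0.0027]
tcp_rot: [-90.0, -0.0, 113.9]
wrist_force: [0.3, 0.1, -0.7]
opening: 0.0002
time: 4.05
ee_pos: [0.4483, 0.2546, 0.0026]
tcp_rot: [-90.0, -0.0, 113.9]
wrist_force: [-0.1, -0.0, -0.0]
opening: -0.0002
```

```bash
python3 - <<'E'
from h import *
o=bot.get_obs();print(o)
a,d=bot.camera('wrist');s,_=bot.camera('scene')
im=np.hstack([a,cv2.resize(s[120:220,210:343],(512,384))])
cv2.imwrite('pics/w3.png',cv2.resize(im[:,:,::-1],(800,300)))
E
```

```text
{'time': 4.05, 'q': array([ 2.95963568e+01,  1.26588024e+00, -1.59189543e+01,  7.28185114e+01,
        6.64295834e-04,  5.65501460e+00]), 'qd': array([-0.02771347, -0.10684596,  0.19614512,  0.05279699,  0.02228883,
       -0.0892401 ]), 'joint_efforts': array([-4.70245766e-03, -4.72424340e+01,  4.58296645e+01,  1.68211220e-03,
       -4.27090108e-04, -1.27752742e-05]), 'ee_pos': array([0.44829032, 0.25463084, 0.00260369]), 'tcp_rot': array([-8.99966049e+01, -3.31360259e-04,  1.13941342e+02]), 'wrist_force': array([-0.09018437, -0.03265239, -0.02900738]), 'torque': array([ 0.01425037, -0.07629409,  0.01586533]), 'opening': -0.00017895784225490773}
```

View pics/w3.png

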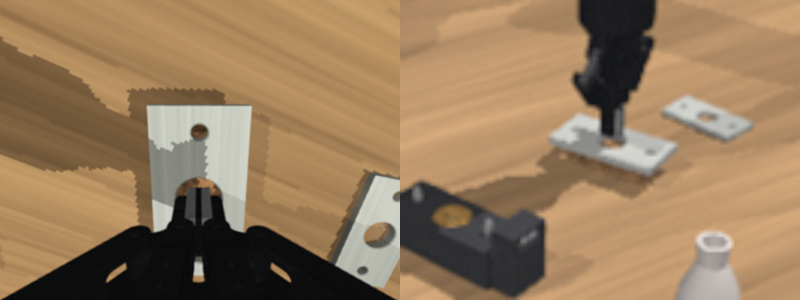

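The fingers shut over the middle hole, above the plate, at image (200,190). The plate itself hasn't moved. I'll measure where the fingertips really are relative to the stated TCP.

```bash
python3 - <<'E'
from h import *
o=bot.get_obs()
a,d=bot.camera('wrist');P=cloud('wrist',d,o)
for v in range(225,345,8): print(v,[(u,P[v,u].round(3).tolist(),round(float(d[v,u]),3)) for u in(243,249,262)])
m=(P[...,2]>.023)&(P[...,2]<.034)&(d>0)&(np.hypot(P[...,0]-.449,P[...,1]-.256)<.08)
print(fit('wrist',m,.028,o))
cv2.imwrite('pics/w4.png',cv2.resize(a[170:360,160:360,::-1],(800,600)))
E
```

```text
225 [(243, [0.436, 0.243, 0.028], 0.158), (249, [0.436, 0.246, 0.027], 0.159), (262, [0.433, 0.252, 0.027], 0.159)]
233 [(243, [0.444, 0.246, 0.019], 0.169), (249, [0.443, 0.249, 0.02], 0.168), (262, [0.44, 0.255, 0.02], 0.168)]
241 [(243, [0.44, 0.245, 0.038], 0.15), (249, [0.439, 0.248, 0.037], 0.151), (262, [0.437, 0.253, 0.036], 0.152)]
249 [(243, [0.44, 0.245, 0.045], 0.143), (249, [0.44, 0.248, 0.044], 0.144), (262, [0.437, 0.253, 0.045], 0.143)]
257 [(243, [0.44, 0.246, 0.052], 0.136), (249, [0.439, 0.248, 0.052], 0.136), (262, [0.437, 0.253, 0.051], 0.137)]
265 [(243, [0.44, 0.246, 0.058], 0.131), (249, [0.438, 0.248, 0.06], 0.129), (262, [0.437, 0.253, 0.059], 0.129)]
273 [(243, [0.439, 0.246, 0.066], 0.123), (249, [0.439, 0.248, 0.065], 0.124), (262, [0.437, 0.253, 0.065], 0.124)]
281 [(243, [0.441, 0.247, 0.068], 0.121), (249, [0.439, 0.248, 0.07], 0.12), (262, [0.438, 0.253, 0.069], 0.121)]
289 [(243, [0.438, 0.246, 0.077], 0.112), (249, [0.443, 0.25, 0.069], 0.121), (262, [0.436, 0.252, 0.077], 0.113)]
297 [(243, [0.439, 0.246, 0.082], 0.108), (249, [0.442, 0.25, 0.075], 0.116), (262, [0.437, 0.252, 0.081], 0.109)]
305 [(243, [0.439, 0.246, 0.085], 0.105), (249, [0.444, 0.251, 0.076], 0.116), (262, [0.436, 0.252, 0.086], 0.104)]
313 [(243, [0.438, 0.246, 0.09], 0.1), (249, [0.448, 0.252, 0.076], 0.117), (262, [0.439, 0.253, 0.085], 0.105)]
321 [(243, [0.44, 0.247, 0.091], 0.1), (249, [0.45, 0.253, 0.076], 0.117), (262, [0.446, 0.257, 0.079], 0.114)]
329 [(243, [0.45, 0.251, 0.082], 0.112), (249, [0.453, 0.254, 0.077], 0.117), (262, [0.45, 0.258, 0.079], 0.115)]
337 [(243, [0.455, 0.253, 0.08], 0.115), (249, [0.378, 0.223, 0.174], 0.0), (262, [0.453, 0.26, 0.079], 0.116)]
(array([432.6, 247.4]), array([84.2, 59.9]), 23.8)
```

View pics/w4.png

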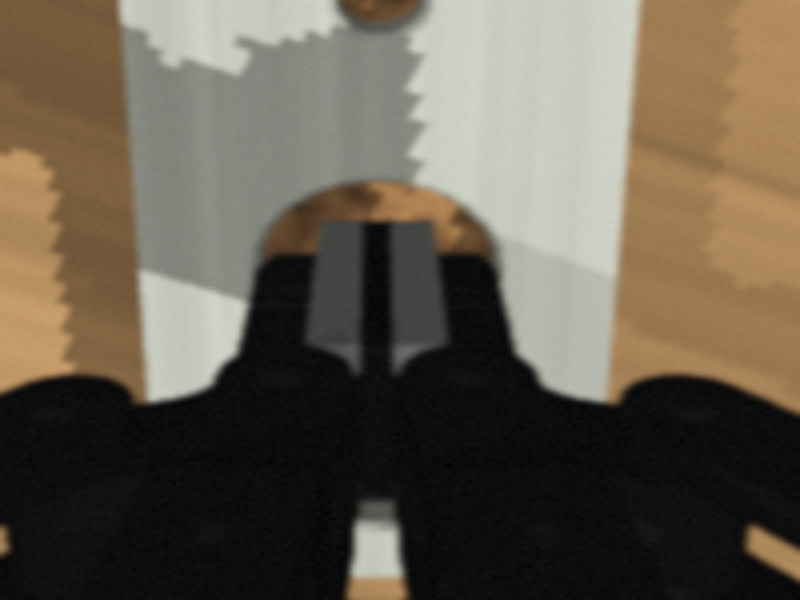

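The real finger ends sit about 32 mm behind the stated TCP; the sideways position is right. Correcting for that, pad centre is about ee_z + 51 mm shut and + 58 mm at 60 mm opening. I'll open and descend about 34 mm further.

```bash
python3 -m jog '[[0,0,0,0,0,0,0],[0,0,0,0,0,0,0],[0,0,0,0,0,0,0],[0,0,0,0,0,0,0],[0,0,0,0,0,0,0]]'; python3 -m jog '[[0,0,0,0,0,0,0],[0,0,0,0,0,0,0],[0,0,0,0,0,0,0],[0.1,0,0,0,0,0,0],[0,0,0,0,0,0,0]]'; python3 -m jog '[[0,0.03,0.02,-0.3,0,0,0],[0,0.03,0.02,-0.6,0,0,0],[0,0.03,0.02,-0.8,0,0,0],[0,0.03,0.02,-0.8,0,0,0]]'
```

```text
time: 4.7
ee_pos: [0.4483, 0.2546, 0.0026]
tcp_rot: [-90.0, 0.0, 113.9]
wrist_force: [0.4, 0.0, 0.0]
opening: 0.0724
time: 5.2
ee_pos: [0.4483, 0.2546, 0.0026]
tcp_rot: [-90.0, 0.0, 113.9]
wrist_force: [0.5, -0.0, -0.8]
opening: 0.0854
time: 5.6
ee_pos: [0.4483, 0.2547, -0.0187]
tcp_rot: [-89.9, 0.0, 113.9]
wrist_force: [-0.0, -0.0, -0.1]
opening: 0.0856
```

```bash
python3 -m jog '[[0,0.02,0,-0.3,0,0,0],[0,0.02,0,-0.5,0,0,0],[0,0.02,0,-0.5,0,0,0],[0,0.02,0,-0.5,0,0,0]]';  python3 -m jog '[[1,0,0,0,0,0,0],[1,0,0,0,0,0,0],[1,0,0,0,0,0,0],[1,0,0,0,0,0,0],[1,0,0,0,0,0,0]]' 60;python3 -m jog '[[1,0,0,0,0,0,0],[1,0,0,0,0,0,0]]'
python3 - <<'E'
from h import *
a,d=bot.camera('wrist')
cv2.imwrite('pics/w5.png',a[:,:,::-1])
E
```

```text
time: 6.0
ee_pos: [0.4495, 0.2551, -0.03]
tcp_rot: [-90.0, 0.0, 113.9]
wrist_force: [-0.0, -0.4, -0.3]
opening: 0.0855
time: 6.5
ee_pos: [0.4499, 0.2553, -0.0292]
tcp_rot: [-90.1, -0.0, 113.9]
wrist_force: [-1.3, -1.3, 6.1]
opening: 0.0587
time: 6.7
ee_pos: [0.45, 0.2554, -0.0292]
tcp_rot: [-90.1, -0.0, 113.9]
wrist_force: [-0.9, -0.4, 5.1]
opening: 0.0588
```

View pics/w5.png

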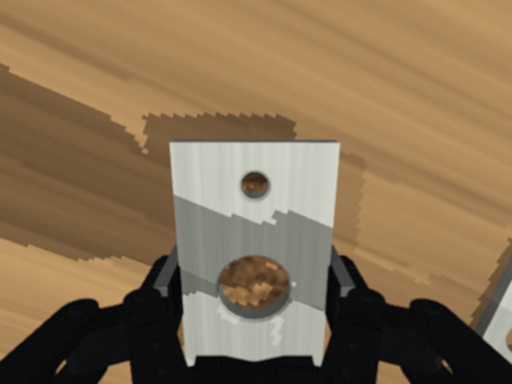

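Plate gripped (opening 58.8 mm); its near pin hole is at (255,184) and the middle hole at (253,285). Next I'll lift, then go beside the base and look at both.

```bash
python3 -m jog '[[1,0,0,0.5,0,0,0],[1,0,0,1.5,0,0,0],[1,0,0,2.5,0,0,0],[1,0,0,3.5,0,0,-0.3],[1,0.1,-0.8,4.5,0,0,-0.7]]' 60; python3 -m jog '[[1,0.2,-1,0.7,0,0,-0.4],[1,0.35,-2.2,0.7,0,0,-0.4],[1,0.42,-3.6,0.7,0,0,-0.4],[1,0.42,-3.7,0.7,0,0,-0.4],[1,0.42,-3.7,0.7,0,0,-0.4]]'; python3 -m jog '[[1,0,0,0,0,0,0],[1,0,0,0,0,0,0],[1,0,0,0,0,0,0]]'
python3 - <<'E'
from h import *
o=bot.get_obs();print(o['ee_pos'],o['tcp_rot'],o['time'])
a,d=bot.camera('wrist');np.savez('w6.npz',a=a,d=d,p=o['ee_pos'],r=o['tcp_rot'])
P=cloud('wrist',d,o)
m=(P[...,2]>.033)&(P[...,2]<.046)&(d>0);print(fit('wrist',m,.04,o))
cv2.imwrite('pics/w6.png',cv2.resize(a[:,:,::-1],(768,576)))
E
```

```text
time: 7.25
ee_pos: [0.4517, 0.2361, 0.084]
tcp_rot: [-90.0, -0.0, 110.5]
wrist_force: [-0.7, 0.3, -1.4]
opening: 0.0589
time: 7.75
ee_pos: [0.4626, 0.142, 0.1006]
tcp_rot: [-90.0, -0.0, 108.3]
wrist_force: [0.1, 0.8, -1.2]
opening: 0.0585
time: 8.05
ee_pos: [0.4624, 0.1433, 0.1]
tcp_rot: [-90.0, -0.0, 108.5]
wrist_force: [0.1, 0.3, -2.3]
opening: 0.0591
[0.46244798 0.14333468 0.10001447] [-8.99846368e+01 -2.99423204e-03  1.08507090e+02] 8.05
(array([500.4,  39.7]), array([135.4,  56.6]), 18.3)
```

View pics/w6.png

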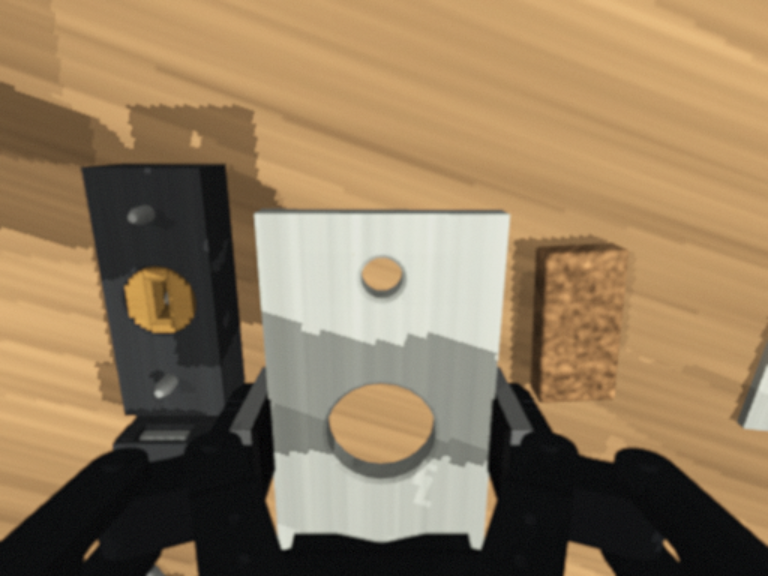

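Shown (768x576 scale): base cylinder at (159,300), pins at (140,214) and (166,385), plate holes at (382,275) and (382,428). I'll fit these.

```bash
cat > m.py <<'E'
from h import *
z=np.load('w6.npz');o={'ee_pos':z['p'],'tcp_rot':z['r']};a,d=z['a'],z['d'];P=cloud('wrist',d,o)
hsv=cv2.cvtColor(a,cv2.COLOR_RGB2HSV)
m=np.zeros((384,512),np.uint8);m[165:235,70:140]=1
c=((hsv[...,1]>130)&(hsv[...,2]>90)&(m>0)).astype(np.uint8)
c=cv2.morphologyEx(c,cv2.MORPH_OPEN,np.ones((3,3)))
k=max(cv2.findContours(c,0,1)[0],key=cv2.contourArea)
Q=onplane('wrist',k.reshape(-1,2),.04,o)[:,:2]*1000
(cc,r)=cv2.minEnclosingCircle(Q.astype(np.float32));print('cyl',cc,r,cv2.fitEllipse(Q.astype(np.float32)))
# plate
pm=np.zeros((384,512),bool);pm[130:340,165:345]=1
pz=P[200:225,200:300,2];print('plate z',np.median(pz),'rows',[round(float(np.median(P[v,180:330,2])),4) for v in(150,215,240)],'cols',[round(float(np.median(P[200:240,u,2])),4) for u in(190,320)])
zt=np.median(pz)
g=a.min(2)>95; 
T=(pm&(abs(P[...,2]-zt)<.004)&(hsv[...,1]<45)).astype(np.uint8)
ks,h=cv2.findContours(T,cv2.RETR_CCOMP,1)
Rm=R.from_euler('xyz',o['tcp_rot'],degrees=True).as_matrix()
for k,hh in zip(ks,h[0]):
    if cv2.contourArea(k)<150:continue
    W=onplane('wrist',k.reshape(-1,2),zt,o);q=((W-o['ee_pos'])@Rm)[:,[0,2]]*1000
    if hh[3]>=0: print('hole tool xz',cv2.fitEllipse(q.astype(np.float32)),cv2.minEnclosingCircle(q.astype(np.float32)))
    else: print('outline tool x,z min/max',q.min(0),q.max(0))
E
python3 m.py
```

```text
cyl (498.6085205078125, 37.9901237487793) 17.913410186767578 ((498.5469665527344, 37.70599365234375), (33.614479064941406, 34.12644958496094), 116.8289566040039)
plate z 0.15714788860970388 rows [0.1572, 0.1571, 0.1572] cols [0.1571, 0.1573]
outline tool x,z min/max [-35.82101571 -23.96853702] [35.65103571 60.84056353]
hole tool xz ((-0.45169758796691895, 2.4389586448669434), (28.152841567993164, 29.192764282226562), 95.5182113647461) ((-0.3719348609447479, 2.5313119888305664), 14.96518611907959)
hole tool xz ((-0.28008347749710083, 45.22981643676758), (10.008810043334961, 10.424002647399902), 106.9992446899414) ((-0.24466702342033386, 45.170589447021484), 5.378834247589111)
```

```bash
python3 -m jog '[[1,0.4,-1.2,0,0,0,-0.04],[1,0.9,-2.6,0,0,0,-0.04],[1,1.5,-4.19,0,0,0,-0.04],[1,1.5,-4.19,0,0,0,-0.04],[1,1.5,-4.19,0,0,0,-0.04]]' 60; python3 -m jog '[[1,0,0,-1,0,0,0],[1,0,0,-2,0,0,0],[1,0,0,-3,0,0,0],[1,0,0,-3.4,0,0,0],[1,0,0,-3.4,0,0,0]]'; python3 -m jog '[[1,0,0,0,0,0,0],[1,0,0,0,0,0,0]]'
python3 - <<'E'
from h import *
o=bot.get_obs();print(o['ee_pos'],o['tcp_rot'],o['time'])
a,d=bot.camera('wrist');np.savez('w7.npz',a=a,d=d,p=o['ee_pos'],r=o['tcp_rot'])
cv2.imwrite('pics/w7.png',cv2.resize(a[60:330,140:380,::-1],(700,788))[:600])
E
```

```text
time: 8.6
ee_pos: [0.5001, 0.0375, 0.0999]
tcp_rot: [-90.0, -0.0, 108.2]
wrist_force: [0.1, 1.1, -1.8]
opening: 0.0587
time: 9.1
ee_pos: [0.4989, 0.0387, 0.014]
tcp_rot: [-89.9, -0.0, 108.3]
wrist_force: [-0.0, -0.3, -1.1]
opening: 0.0586
time: 9.3
ee_pos: [0.5009, 0.0382, 0.0166]
tcp_rot: [-90.1, 0.0, 108.3]
wrist_force: [1.1, -0.2, -1.6]
opening: 0.0586
[0.50093565 0.03822726 0.01659532] [-9.01174035e+01  2.89831011e-02  1.08265676e+02] 9.3
```

View pics/w7.png

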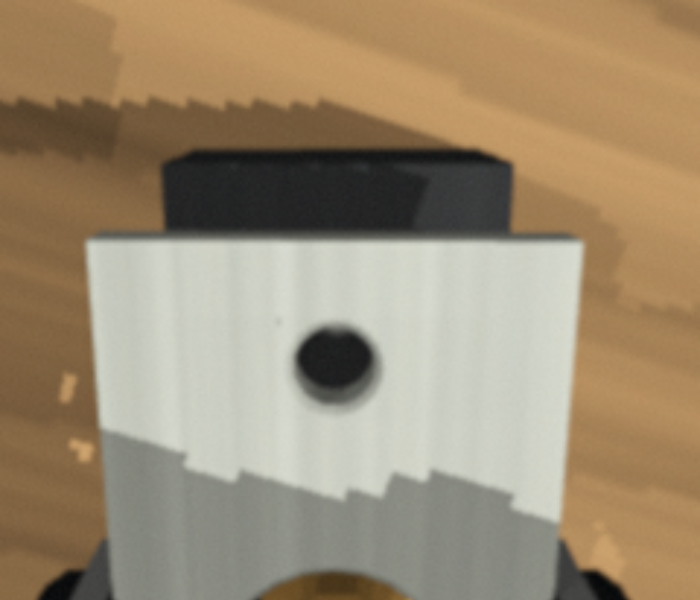

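The near edge shows the base offset about 0.6 mm along tool +x from the plate, so I'll apply a small correction and go down in steps with force checks.

```bash
python3 -m jog '[[1,0,0.02,-0.1,0,0,0],[1,0,0.02,-0.3,0,0,0],[1,0,0.02,-0.4,0,0,0],[1,0,0.02,-0.4,0,0,0]]' 60; python3 -m jog '[[1,0,0,-0.1,0,0,0],[1,0,0,-0.2,0,0,0],[1,0,0,-0.2,0,0,0]]';
```

```text
time: 9.75
ee_pos: [0.4996, 0.0383, 0.0045]
tcp_rot: [-89.9, -0.0, 108.2]
wrist_force: [-0.4, 0.3, -1.4]
opening: 0.0586
time: 10.05
ee_pos: [0.4998, 0.0384, -0.0003]
tcp_rot: [-90.0, -0.0, 108.2]
wrist_force: [-0.0, 0.5, -1.6]
opening: 0.0587
```

```bash
python3 -m jog '[[1,0,0,-0.1,0,0,0],[1,0,0,-0.2,0,0,0],[1,0,0,-0.25,0,0,0],[1,0,0,-0.25,0,0,0]]'; python3 -m jog '[[1,0,0,-0.06,0,0,0],[1,0,0,-0.1,0,0,0],[1,0,0,-0.1,0,0,0]]'; python3 -m jog '[[1,0,0,-0.03,0,0,0],[1,0,0,-0.03,0,0,0]]'
```

```text
time: 10.45
ee_pos: [0.4999, 0.0384, -0.0064]
tcp_rot: [-90.0, -0.0, 108.2]
wrist_force: [-0.6, -0.6, -0.8]
opening: 0.0584
time: 10.75
ee_pos: [0.5, 0.0384, -0.0088]
tcp_rot: [-90.0, -0.0, 108.2]
wrist_force: [0.6, 0.2, -2.0]
opening: 0.0591
time: 10.95
ee_pos: [0.5002, 0.0384, -0.0092]
tcp_rot: [-90.0, 0.0, 108.2]
wrist_force: [-1.1, 0.6, -0.2]
opening: 0.0586
```

```bash
python3 -m jog '[[1,0,0,-0.04,0,0,0],[1,0,0,-0.04,0,0,0]]'; python3 -m jog '[[1,0,0,-0.04,0,0,0],[1,0,0,-0.04,0,0,0]]'
python3 - <<'E'
from h import *
o=bot.get_obs();print(o['ee_pos'],o['wrist_force'],o['time'])
a,d=bot.camera('wrist');P=cloud('wrist',d,o)
print([round(float(np.median(P[v,210:300,2])),4) for v in range(130,300,20)])
E
```

```text
time: 11.15
ee_pos: [0.5002, 0.0384, -0.0093]
tcp_rot: [-90.0, 0.0, 108.2]
wrist_force: [-4.2, -1.3, 9.4]
opening: 0.0587
time: 11.35
ee_pos: [0.5003, 0.0384, -0.0093]
tcp_rot: [-90.1, 0.0, 108.2]
wrist_force: [-9.3, -0.6, 18.7]
opening: 0.0584
[ 0.50025007  0.03837792 -0.00932192] [-9.28542752 -0.55576623 18.65685808] 11.35
[0.0398, 0.0479, 0.0478, 0.048, 0.0479, 0.048, 0.0478, 0.0399, 0.04]
```

Plate top reads 48 mm along its length with contact force building, so it is seated flush. I'll unload, release, and go to the key.

```bash
python3 -m jog '[[1,0,0,0.08,0,0,0],[0.3,0,0,0.08,0,0,0],[0,0,0,0.08,0,0,0],[0,0,0,0.08,0,0,0],[0,0,0,0.08,0,0,0]]'; python3 -m jog '[[0,0,0,0.4,0,0,0],[0,0,0,1.4,0,0,0],[0,0,0,2.8,0,0,0],[0,0,0,4,0,0,0],[0,-0.2,-1,4.6,0,0,0]]'; python3 -m jog '[[0,-0.3,-2,0.2,0,0,0],[0,-0.6,-4,0.2,0,0,0],[0,-0.9,-6,0.2,0,0,0],[0,-1.2,-8,0.2,0,0,0],[0,-1.4,-10,0.2,0,0,0]]'
python3 - <<'E'
from h import *
t,d=bot.camera('top');P=cloud('top',d)
m=np.zeros((384,512),bool);m[170:260,235:300]=1
print('plate on base',fit('top',m&(abs(P[...,2]-.048)<.004),.048),fit('top',m&(abs(P[...,2]-.064)<.005),.064))
E
```

```text
time: 11.9
ee_pos: [0.5001, 0.0384, -0.0095]
tcp_rot: [-90.0, 0.0, 108.2]
wrist_force: [-0.2, -0.2, -0.1]
opening: 0.085
time: 12.4
ee_pos: [0.4965, 0.0146, 0.1092]
tcp_rot: [-90.2, 0.0, 108.4]
wrist_force: [0.7, -0.4, 0.3]
opening: 0.0855
time: 12.9
ee_pos: [0.4597, -0.2359, 0.1117]
tcp_rot: [-90.1, 0.1, 108.2]
wrist_force: [0.3, 0.3, 0.2]
opening: 0.0855
plate on base (array([499.6,  38.9]), array([119.6,  59.5]), 17.8) (array([573.2,  63.2]), array([42.5, 24.6]), -71.9)
```

```bash
python3 -m jog '[[0,0.1,-1.2,0,0,0,0],[0,0.1,-1.2,0,0,0,0],[0,0.1,-1.2,0,0,0,0],[0,0.1,-1.2,0,0,0,0]]'
python3 - <<'E'
from h import *
o=bot.get_obs();print(o['ee_pos'],o['tcp_rot'],o['time'])
a,d=bot.camera('wrist');np.savez('w8.npz',a=a,d=d,p=o['ee_pos'],r=o['tcp_rot'])
P=cloud('wrist',d,o)
print('keytop',fit('wrist',(abs(P[...,2]-.086)<.006)&(d>0)&(abs(P[...,1]+.267)<.04),.086,o))
print('holder',fit('wrist',(abs(P[...,2]-.042)<.004)&(d>0),.042,o))
cv2.imwrite('pics/w8.png',a[:,:,::-1])
E
```

```text
time: 13.35
ee_pos: [0.4629, -0.2632, 0.1109]
tcp_rot: [-90.0, -0.0, 108.3]
wrist_force: [-0.5, 1.3, -0.7]
opening: 0.0853
[ 0.46290674 -0.26315547  0.11092532] [-9.00063803e+01 -8.26226901e-03  1.08275318e+02] 13.35
keytop (array([ 462.8, -270.3]), array([26.4,  9. ]), 17.4)
holder (array([ 362.9, -120.2]), array([132.8,  54.9]), 14.2)
```

View pics/w8.png

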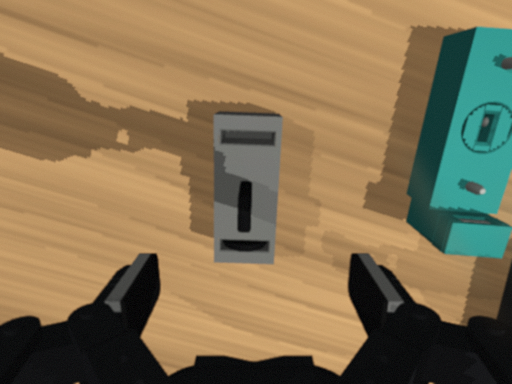

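The key stands at (245,205), measured 26.4 x 9.0 mm, which matches the real head. I'll descend around it.

```bash
python3 -m jog '[[0,0,-0.29,-0.5,0,0,-0.16],[0,0,-0.29,-1.5,0,0,-0.16],[0,0,-0.29,-2.5,0,0,-0.16],[0,0,-0.29,-3.4,0,0,-0.16],[0,0,-0.29,-3.76,0,0,-0.16]]'; python3 -m jog '[[0,0,0,0,0,0,0],[1,0,0,0,0,0,0],[1,0,0,0,0,0,0],[1,0,0,0,0,0,0],[1,0,0,0,0,0,0]]' 90;  python3 -m jog '[[1,0,0,0,0,0,0],[1,0,0,0,0,0,0],[1,0,0,0,0,0,0],[1,0,0,0,0,0,0]]'
```

```text
time: 13.9
ee_pos: [0.4616, -0.2701, 0.0136]
tcp_rot: [-89.9, -0.1, 107.5]
wrist_force: [-0.5, -0.8, 0.4]
opening: 0.0854
time: 14.4
ee_pos: [0.4632, -0.2714, 0.0173]
tcp_rot: [-90.0, 0.0, 107.4]
wrist_force: [-0.0, -0.3, 0.2]
opening: 0.0279
time: 14.8
ee_pos: [0.4629, -0.2708, 0.017]
tcp_rot: [-90.0, -0.0, 107.4]
wrist_force: [-1.5, 3.8, 5.1]
opening: 0.0079
```

```bash
python3 -m jog '[[1,0,0,0.2,0,0,0],[1,0,0,0.7,0,0,0],[1,0,0,1.4,0,0,0],[1,0,0,2.4,0,0,0],[1,0,0,3.4,0,0,0]]' 90;  python3 -m jog '[[1,0.2,1.5,0.4,0,0,0.16],[1,0.5,3.5,0.4,0,0,0.16],[1,0.8,5.5,0.4,0,0,0.16],[1,1.1,7.5,0.4,0,0,0.16],[1,1.3,9.3,0.4,0,0,0.16]]'; python3 -m jog '[[1,0.1,1,0,0,0,0],[1,0.14,3.05,0,0,0,0],[1,0.14,3.05,0,0,0,0],[1,0.14,3.05,0,0,0,0],[1,0.14,3.05,0,0,0,0]]'
python3 - <<'E'
from h import *
o=bot.get_obs();print(o['ee_pos'],o['tcp_rot'],o['time'])
a,d=bot.camera('wrist');np.savez('w9.npz',a=a,d=d,p=o['ee_pos'],r=o['tcp_rot'])
s,_=bot.camera('scene')
im=np.hstack([cv2.resize(a[140:360,120:390],(480,391)),cv2.resize(s[140:220,190:255],(318,391))])
cv2.imwrite('pics/w9.png',im[:,:,::-1])
E
```

```text
time: 15.3
ee_pos: [0.4628, -0.2714, 0.1033]
tcp_rot: [-90.0, 0.0, 107.4]
wrist_force: [0.6, 0.5, 0.5]
opening: 0.0081
time: 15.8
ee_pos: [0.4958, -0.0369, 0.1128]
tcp_rot: [-90.1, 0.1, 108.2]
wrist_force: [0.4, 0.0, -0.6]
opening: 0.0077
time: 16.3
ee_pos: [0.4991, 0.037, 0.1121]
tcp_rot: [-90.0, 0.0, 108.2]
wrist_force: [-0.4, -0.2, -0.4]
opening: 0.0082
[0.49906706 0.03697623 0.11212842] [-9.00272901e+01  3.27792951e-02  1.08223742e+02] 16.3
```

View pics/w9.png

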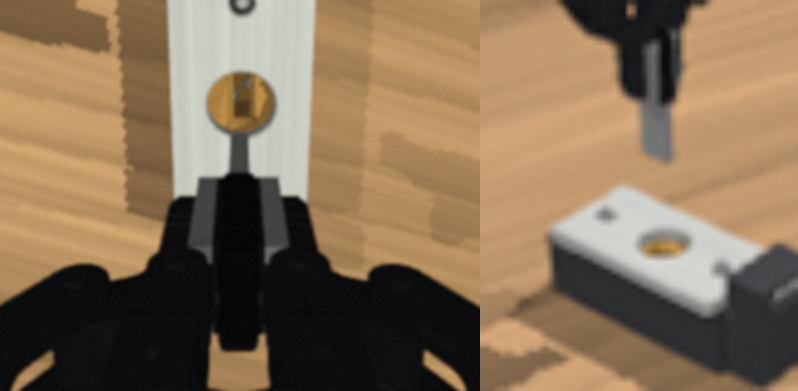

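The key hangs upright in the jaws with the blade showing in line below. In the crop the lock slot is dark at (242,103) and the blade tip is at (240,133). I'll check both numerically.

```bash
python3 - <<'E'
from h import *
z=np.load('w9.npz');o={'ee_pos':z['p'],'tcp_rot':z['r']};a,d=z['a'],z['d'];P=cloud('wrist',d,o)
Rm=R.from_euler('xyz',o['tcp_rot'],degrees=True).as_matrix();t=(P-o['ee_pos'])@Rm*1000
for v in range(212,240,3):
    u=[k for k in range(243,268) if abs(t[v,k,2]-9)<4 and t[v,k,1]<25]
    print(v,(u[0],u[-1],t[v,u[0]:u[-1]+1].mean(0).round(1)) if u else None)
c=lambda p:project('wrist',(np.array(p)/1000)@Rm.T+o['ee_pos'],o).round(1).tolist()
print('pred tip front corners L,R',c([-3,9,9]),c([3,9,9]))
by=np.deg2rad(18.2);B=np.array([[np.cos(by),-np.sin(by),0],[np.sin(by),np.cos(by),0],[0,0,1]])
S=np.array([.4988,.0378,0])
pr=lambda q:project('wrist',np.array(q)/1000@B.T+S,o).round(1).tolist()
print('pred slot corners',pr([[-10.2,-3.7,40],[-10.2,3.7,40],[0,-3.7,40],[0,3.7,40]]),'hole',pr([[-15,0,48],[0,-15,48],[0,15,48]]),'pinhole',pr([-44,0,54]))
g=cv2.cvtColor(a,cv2.COLOR_RGB2GRAY)
for v in range(186,212,3):print(v,g[v,238:274].tolist())
E
```

```text
212 None
215 (251, 257, array([-0.3,  8.4,  7.6]))
218 (249, 259, array([-0.3,  3.5,  7.6]))
221 (249, 259, array([ -0.2, -16.7,  14. ]))
224 (249, 259, array([-0.3, -5.5,  7.6]))
227 (249, 259, array([-0.3, -9.6,  7.6]))
230 (249, 259, array([ -0.3, -13.8,   7.7]))
233 (249, 259, array([ -0.3, -17.5,   7.6]))
236 (248, 259, array([ -0.5, -20.9,   7.5]))
239 (246, 262, array([ -0.3, -32.7,  11.4]))
pred tip front corners L,R [[249.4, 212.4]] [[259.5, 212.4]]
pred slot corners [[250.8, 182.2], [260.3, 182.3], [250.8, 194.7], [260.2, 194.7]] hole [[255.6, 178.9], [235.9, 197.9], [275.1, 197.9]] pinhole [[255.7, 141.3]]
186 [196, 190, 171, 155, 141, 136, 133, 133, 131, 129, 126, 131, 123, 103, 82, 80, 82, 84, 80, 78, 87, 100, 106, 102, 107, 124, 142, 141, 121, 106, 104, 122, 147, 173, 193, 200]
189 [167, 147, 136, 133, 132, 136, 135, 132, 135, 136, 131, 131, 127, 106, 83, 78, 79, 82, 79, 79, 83, 90, 94, 94, 103, 125, 140, 144, 144, 135, 117, 99, 96, 113, 136, 167]
192 [139, 131, 133, 133, 131, 133, 132, 135, 142, 142, 132, 131, 126, 111, 93, 77, 77, 79, 80, 81, 79, 82, 86, 95, 107, 123,
[... 380 characters left out ...]
92, 96, 93]
201 [131, 132, 134, 133, 139, 143, 148, 150, 147, 140, 131, 127, 122, 95, 67, 55, 56, 56, 56, 57, 58, 60, 76, 92, 105, 121, 135, 148, 140, 119, 101, 97, 95, 96, 94, 98]
204 [122, 126, 132, 133, 134, 136, 136, 145, 146, 143, 133, 129, 123, 97, 69, 59, 61, 60, 62, 63, 64, 66, 78, 91, 101, 119, 137, 136, 116, 102, 97, 95, 96, 96, 92, 104]
207 [143, 115, 115, 125, 135, 142, 147, 148, 147, 143, 132, 129, 129, 123, 119, 116, 119, 118, 118, 116, 112, 111, 105, 93, 88, 84, 92, 98, 98, 99, 100, 101, 91, 95, 113, 150]
210 [195, 181, 157, 124, 106, 108, 118, 128, 132, 129, 116, 125, 134, 129, 135, 132, 122, 111, 112, 114, 103, 94, 97, 94, 95, 93, 94, 93, 93, 96, 94, 107, 127, 151, 173, 194]
```

Slot prediction matches the picture, with the slot mouth at (498.8, 37.8). The key centre sits about 1.2 mm off the tool axis, so I'll correct for that and descend.

```bash
python3 -m jog '[[1,-0.06,0.03,-0.5,0,0,0],[1,-0.06,0.03,-1.2,0,0,0],[1,-0.06,0.03,-1.9,0,0,0],[1,-0.06,0.03,-2.2,0,0,0],[1,-0.06,0.03,-2.2,0,0,0]]' 110;  python3 -m jog '[[1,0,0,-0.1,0,0,0],[1,0,0,-0.2,0,0,0],[1,0,0,-0.3,0,0,0],[1,0,0,-0.4,0,0,0],[1,0,0,-0.4,0,0,0]]'
```

```text
time: 16.9
ee_pos: [0.4964, 0.0378, 0.0551]
tcp_rot: [-89.9, -0.0, 108.2]
wrist_force: [-0.6, 0.0, -0.9]
opening: 0.008
time: 17.4
ee_pos: [0.4972, 0.0383, 0.0464]
tcp_rot: [-90.0, -0.0, 108.2]
wrist_force: [-0.5, -0.2, -0.6]
opening: 0.0078
```

```bash
python3 -m jog '[[1,0,0,-0.08,0,0,0],[1,0,0,-0.16,0,0,0],[1,0,0,-0.24,0,0,0],[1,0,0,-0.24,0,0,0]]';  python3 -m jog '[[1,0,0,-0.1,0,0,0],[1,0,0,-0.2,0,0,0],[1,0,0,-0.2,0,0,0]]'
```

```text
time: 17.8
ee_pos: [0.4975, 0.0381, 0.0406]
tcp_rot: [-90.0, 0.0, 108.2]
wrist_force: [0.1, -1.5, -0.1]
opening: 0.0074
time: 18.1
ee_pos: [0.4982, 0.0374, 0.0359]
tcp_rot: [-90.1, 0.1, 108.2]
wrist_force: [2.6, -6.6, 0.8]
opening: 0.008
```

```bash
python3 -m jog '[[1,0.01,-0.02,-0.1,0,0,0],[1,0.01,-0.02,-0.2,0,0,0],[1,0.01,-0.02,-0.2,0,0,0]]';  python3 -m jog '[[1,0,0,-0.1,0,0,0],[1,0,0,-0.2,0,0,0],[1,0,0,-0.2,0,0,0]]'
```

```text
time: 18.4
ee_pos: [0.4982, 0.0378, 0.0311]
tcp_rot: [-90.1, 0.0, 108.2]
wrist_force: [0.2, -1.1, 3.9]
opening: 0.008
time: 18.7
ee_pos: [0.4982, 0.0379, 0.026]
tcp_rot: [-90.1, 0.0, 108.2]
wrist_force: [2.6, -1.5, -1.9]
opening: 0.0078
```

```bash
python3 -m jog '[[1,0,0,-0.1,0,0,0],[1,0,0,-0.16,0,0,0],[1,0,0,-0.16,0,0,0]]';  python3 -m jog '[[1,0,0,-0.06,0,0,0],[1,0,0,-0.06,0,0,0]]'; python3 -m jog '[[1,0,0,-0.06,0,0,0],[1,0,0,-0.06,0,0,0]]'
```

```text
time: 19.0
ee_pos: [0.4978, 0.0378, 0.0215]
tcp_rot: [-90.0, 0.0, 108.2]
wrist_force: [2.1, -3.1, 2.2]
opening: 0.0076
time: 19.2
ee_pos: [0.4978, 0.0378, 0.0209]
tcp_rot: [-90.0, 0.0, 108.2]
wrist_force: [-0.6, -1.8, 7.7]
opening: 0.0078
time: 19.4
ee_pos: [0.498, 0.0378, 0.0206]
tcp_rot: [-90.1, 0.0, 108.2]
wrist_force: [-4.3, -3.2, 19.7]
opening: 0.0077
```

Key bottomed at ee z ≈ 0.0206 (0.0212 predicted) with 20 N push, so it is home. I'll ease off slightly and turn clockwise about the key axis.

```bash
python3 -m jog '[[1,0,0,0.04,0,0,-1.2],[1,0,0.01,0.04,0,0,-2.4],[1,0,0.015,0.04,0,0,-3.6],[1,0.005,0.02,0.04,0,0,-4.8],[1,0.005,0.025,0.04,0,0,-6]]' 110; python3 -m jog '[[1,0.003,0.004,0,0,0,-1.2],[1,0.006,0.008,0,0,0,-2.4],[1,0.01,0.012,0,0,0,-3.6],[1,0.013,0.016,0,0,0,-4.8],[1,0.017,0.019,0,0,0,-6]]'; python3 -c "
from h import *
o=bot.get_obs();print(o['torque'],o['q'])"
```

```text
time: 19.9
ee_pos: [0.4977, 0.0385, 0.0207]
tcp_rot: [-90.0, -0.0, 78.0]
wrist_force: [-2.1, -2.2, 13.2]
opening: 0.0076
time: 20.4
ee_pos: [0.4979, 0.0391, 0.0207]
tcp_rot: [-90.0, -0.0, 48.0]
wrist_force: [-5.2, -1.7, 15.4]
opening: 0.0078
[-0.2979859   0.9753723   0.10633358] [ 4.47613636e+00 -1.47817862e+00 -1.66164926e+01  7.48508192e+01
  1.82080590e-02  4.64701030e+01]
```

```bash
python3 -m jog '[[1,0.005,0.002,0,0,0,-1.2],[1,0.01,0.004,0,0,0,-2.4],[1,0.014,0.006,0,0,0,-3.6],[1,0.019,0.007,0,0,0,-4.8],[1,0.024,0.008,0,0,0,-6]]' 110;python3 -c "
from h import *
o=bot.get_obs();print(o['torque'])"; python3 -m jog '[[1,0,0,0,0,0,-0.4],[1,0,0,0,0,0,-0.8],[1,0,0,0,0,0,-0.8]]'; python3 -c "
from h import *
o=bot.get_obs();print(o['torque'])"
```

```text
time: 20.9
ee_pos: [0.4987, 0.0395, 0.0207]
tcp_rot: [-90.0, -0.0, 18.0]
wrist_force: [-3.0, -0.3, 11.0]
opening: 0.0073
[-0.17954723  0.51498594  0.19421765]
time: 21.2
ee_pos: [0.4988, 0.0395, 0.0207]
tcp_rot: [-90.0, -0.0, 14.2]
wrist_force: [-3.3, 0.4, 15.5]
opening: 0.0078
[-0.11655122  0.72845315  0.17225319]
```

```bash
for i in 1; do python3 -m jog '[[1,0,0,0,0,0,-0.3],[1,0,0,0,0,0,-0.3]]';python3 -c "
from h import *
print(bot.get_obs()['torque'])"; done; python3 -m jog '[[1,0,0,0,0,0,-0.3],[1,0,0,0,0,0,-0.3]]';python3 -c "
from h import *
print(bot.get_obs()['torque'])";python3 -m jog '[[1,0,0,0,0,0,-0.3],[1,0,0,0,0,0,-0.3]]';python3 -c "
from h import *
print(bot.get_obs()['torque'])"
```

```text
time: 21.4
ee_pos: [0.4986, 0.0395, 0.0207]
tcp_rot: [-90.0, -0.0, 12.7]
wrist_force: [-4.0, -0.3, 14.3]
opening: 0.0075
[-0.15808936  0.89827868  0.15420149]
time: 21.6
ee_pos: [0.4986, 0.0394, 0.0208]
tcp_rot: [-90.0, -0.0, 11.2]
wrist_force: [-3.6, -1.9, 14.8]
opening: 0.0076
[-0.23405136  0.8188537   0.23355523]
time: 21.8
ee_pos: [0.4986, 0.0395, 0.0207]
tcp_rot: [-90.0, -0.0, 9.7]
wrist_force: [-4.1, -1.5, 14.8]
opening: 0.0077
[-0.23265152  0.8978989   0.44780937]
```

Torque climbs sharply (0.15, 0.23, 0.45 N m) past 96°, so the stop is reached. Final look: latch tongue, plate and neighbours.

```bash
python3 - <<'E'
from h import *
o=bot.get_obs();print(o['ee_pos'],o['torque'],o['wrist_force'],o['time'])
s,_=bot.camera('scene');t,d=bot.camera('top');z=np.load('c0.npz')
y=slice(80,165);x=slice(200,370)
print('top diff vase/tc/cap area',np.abs(t[110:165,200:370].astype(int)-z['t'][110:165,200:370]).max(2).reshape(55,17,10).max(1).max() , (np.abs(t[115:160,210:365].astype(int)-z['t'][115:160,210:365]).max(2)>30).sum())
P=cloud('top',d);m=np.zeros((384,512),bool);m[170:260,235:300]=1
print('plate pts z',[np.percentile(P[m&(abs(P[...,2]-.048)<.005)][:,2],q).round(4) for q in(10,50,90)])
w,_=bot.camera('wrist')
im=np.hstack([cv2.resize(s[160:260,190:330],(470,336)),cv2.resize(w[150:300,180:330],(330,336))])
cv2.imwrite('pics/f.png',im[:,:,::-1])
E
```

```text
[0.49864043 0.03948571 0.02072486] [-0.23265152  0.8978989   0.44780937] [-4.10572449 -1.53863734 14.83829039] 21.8
top diff vase/tc/cap area 7 0Traceback (most recent call last):
  File "<stdin>", line 7, in <module>
    return _quantile_unchecked(
        a, q, axis, out, overwrite_input, method, keepdims, weights)
    return _ureduce(a,
                    func=_quantile_ureduce_func,
    ...<5 lines>...
                    overwrite_input=overwrite_input,
                    method=method)
    r = func(a, **kwargs)
    result = _quantile(arr,
                       quantiles=q,
    ...<2 lines>...
                       out=out,
                       weights=wgt)
    slices_having_nans = np.isnan(arr[-1, ...])
                                  ~~~^^^^^^^^^
IndexError: index -1 is out of bounds for axis 0 with size 0
```

```bash
python3 - <<'E'
from h import *
o=bot.get_obs()
s,ds=bot.camera('scene');w,d=bot.camera('wrist')
P=cloud('wrist',d,o);Q=P-np.array([.4988,.0378,0]);c,q=np.cos(np.deg2rad(18.2)),np.sin(np.deg2rad(18.2))
bx=Q[...,0]*c+Q[...,1]*q;by=-Q[...,0]*q+Q[...,1]*c
for x in range(-55,66,15):
    m=(abs(bx-x/1000)<.006)&(abs(by)<.028)&(abs(P[...,2]-.048)<.006)&(d>0)
    if m.sum()>15:print(x,m.sum(),np.median(P[m][:,2]).round(4))
im=np.hstack([cv2.resize(s[160:260,190:330],(470,336)),cv2.resize(w,(330,336))])
cv2.imwrite('pics/f.png',im[:,:,::-1])
E
```

```text
-55 1443 0.048
-40 1881 0.048
-25 1628 0.048
-10 874 0.0479
5 743 0.048
20 1777 0.0479
35 2428 0.048
50 2435 0.048
65 684 0.0481
```

View pics/f.png

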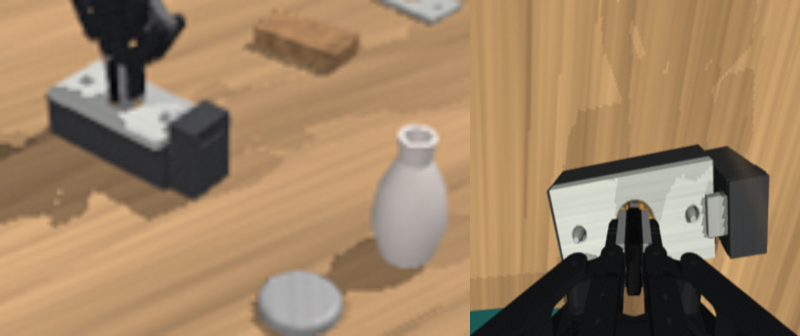

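The latch tongue is out over the plate's edge at (715,213). The plate reads 48 mm flat along its whole length, and the neighbours haven't changed. Handing in.

```bash
python3 -c "
from workcell import bot
print(bot.job_done()); o=bot.get_obs(); print(o['time'],o['tcp_rot'],o['torque'])"
```

```text
the job is handed in; nothing more can be done
None
the job is handed in; nothing more can be done
```

The job is done and handed in at about 22 s of the 64 s allowed; no verdict was reported. The plate is seated and released. The key is fully home and turned to its stop, and the arm is still gripping and holding it there.

- **Plate:** it is flush on both pins. Its top read 48 mm along the whole length, both before I let go and again at the end.
- **Key:** it bottomed at the predicted height (within 0.6 mm) under about 20 N of push, and both sticky pins gave way without wiggling.
- **Turn:** I turned the tool about 98° clockwise. The torque rose sharply at the end (0.15, 0.23, then 0.45 N m), well above the 0.1 N m spring, so the key is against its stop.
- **Latch:** the tongue shows over the plate's edge in the last picture. I did not measure how far it came out.
- **Neighbours:** the top camera showed no change around the vase, teleconverter and mount cap.

**What went wrong or disagreed:**
- **First plate grasp missed:** the real fingertips sit about 32 mm behind the stated TCP, so the fingers shut above the plate. Nothing moved; I corrected for the offset and the second grasp held.
- **Top camera check failed:** the arm hid the plate from that camera at the end, so I made the final flatness check with the wrist camera instead.

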